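# Clamp, switch on and start the sample pump

### The arm

A 6-joint arm with a two-finger parallel gripper is mounted at the origin on the work surface. World frame = base frame: x ahead of the robot, y to its left, z up, the work surface at z = 0. Lengths are in m, angles in rad, forces in N, time in s.
With the tool pointing down it reaches from about 0.275 to 0.85 m from the base axis. Payload 5.2 kg.
Tool frame: the origin (TCP) lies at the very end of the fingers, on their centre line; the grasp point (between the pads) lies 19 mm behind it (env.grip_depth is the distance from the TCP to the grasp point, in m); z points along the fingers, y is the direction in which the jaws open and shut (so a half turn about z gives the same grasp; the last joint's range is limited). The gripper opens to 85 mm and grips with 20 to 120 N. Pads are 22 mm wide; open, the fingers measure 114 mm over their backs; the gripper's body (76 mm by 85 mm) begins 54 mm behind the grasp point. The pads swing forward as they close: fully open they stand 13 mm farther back than shut.
Start: joints at [1.132, 0.259, 1.535, -0, 1.348, -0.203], TCP at [0.128, 0.535, 0.231] pointing down, gripper open.
Joint ranges: [-3.14, 3.14], [-0.91, 2.08], [0.19, 2.58], [-1.22, 4.36], [0.22, 2.71], [-3.12, 3.12]. Speed limits (rad/s): [2.57, 2.57, 3.14, 3.14, 3.14, 3.14].

### API

Orientations are given as a unit quaternion [x, y, z, w].
In Python, from bench import env, camera, camera_params, order, models gives the robot as it stands. The module is installed in compiled form; this text tells all that it offers.
- The arm moves only by the tool apply_moves, never from a script. Its arguments are lists of equal length, an entry for each row: "delta_rot": the turn, a rotation vector about the world's x, y, z in rad, a list of three; "linear": the shift along the world's x, y, z in mm, a list of three; "hand": the gripper's target within -1 to 1 (shut at 1, half-way at 0, fully open at -1). A call has 1 to 12 rows; each row shifts and turns the commanded pose from where the row before left it; what a row does not reach is not made up. A row lasts 1/12 s, in which the tool goes at most 41.7 mm and 7.16 degrees, less where a joint would pass 70% of its speed; a pose out of reach is approached as far as the arm can. A call is refused whole if a number of a shift passes 41.7 or a number of a turn 0.125, either way. A call with a gripper value outside its range is refused whole. The fingers move at their own pace and stop on an object; "grip_force" is the grip in N (left out, the last holds). Time passes only in rows, so rows that do not move let the fingers close. It gives the time, the measured TCP pose, the force and the opening at its end, in the units of the state.
- env.sense(): the state, without advancing time (a new reading comes with each control period).
- camera(name): name is "side" or "top"; returns the picture (400x640x3 uint8, blue, green, red); there is no depth.
- camera_params(name): a dict with "camera_matrix" (3x3 intrinsics, pixels), "R" (3x3) and "t" (3): a world point X has camera coordinates R X + t. Camera axes: x right, y down, z forward; pixel columns grow to the right and rows downward; lengths in m; the calibration is good to about 2 mm. A picture is of the moment at which its call begins. camera_params takes no time and is no camera call.
- order.hand_in(): hands the job in, once; it reports no verdict.
Trained networks look in the newest picture that a camera, given by its name, has taken for a name from the list of things; names that differ only in an ending like _2 or _b are one class to them, and where a whole thing is asked for, a point or a joint stands for the part that bears it (a point fixed in the world has none). Each returns a list of dicts, best first, with "conf" (0 to 1); they miss things now and then, are a little off and sometimes report something else, mostly with a low value. They report only what shows in the picture. A call takes as long as a camera call. They do not tell look-alikes from the thing itself.
- models.trace(camera, thing): "mask" (400x640 bool, what is visible of it) and "extent" ([centre column, centre row, width, height] in pixels, round what is visible of it).
- models.pinpoint(camera, thing): "uv" ([column, row] in pixels: a listed point, or the origin of a listed thing).
The state is a dict: "t": time; "joint_pos": joint angles; "joint_vel": joint speeds; "joint_torque": joint torques, N m; "tcp_pos": TCP position; "orientation": TCP orientation; "wrist_force": force on the tool from outside, world axes, zero at the start; "ft_torque": the same for the moment, N m; "width": finger opening in m.
Only numpy, scipy, OpenCV 4.12 (cv2) and the standard library are available. Lean on these libraries where they do the work, as an engineer would, in place of code of your own. Each camera call takes 0.05 s, during which the arm holds its last target.

### The job

Start the sample pump with closed fingers, grasping nothing: push the blue clamp flap on the pump down flat until it is fully shut, then press the yellow-striped end of the grey power rocker fully down, and last press the green key on the remote all the way down for a moment and let it come up again. Never press the red key, leave the remote lying where it is without lifting it or pushing it about, and do not disturb the other things on the bench.

Things in the scene. Friction and masses are not known exactly. Their poses are not given: they have to be found in the camera images.
- pump: white bench pump, fixed to the bench, 190 (its x) x 160 (its y) mm, flat top 120 mm above the bench; origin under its centre; its -x side, with the dark display, faces roughly towards the robot. On its top: the blue clamp flap (on its +y half) and the grey power rocker (on its -y half). It may stand left or right.
- clamp (a joint): hinge of the blue clamp flap (75 mm long, 50 mm wide, 8 mm thick) on the pump's top, rad: 0 = standing open (about 49 degrees up), 0.85 = shut, lying flat on its steel bed. The hinge line is parallel to the pump's y, 46 mm to the +x side of the pump's origin and 126 mm above the bench; the free end points to the pump's -x side. Stiff hinge (0.12 N m) that stays where it is left; pushing straight down over its middle shuts it.
- clamp_press (a point): point fixed on the pump, where the middle of the flap's upper face lies once shut: 40 mm from the hinge line towards the free end, 130 mm above the bench. While open the flap stands up to 55 mm higher than this.
- rocker (a joint): power rocker (grey paddle 64 mm long along the pump's x, 30 mm wide) pivoting about its middle, rad: 0 = off, the end with the yellow stripe (towards the pump's -x side) raised; 0.4 = on, that end fully down and the other end up. Its pivot is parallel to the pump's y, at x 0, y -45 mm from the pump's origin, 130 mm above the bench. It stays where it is left (0.035 N m).
- rocker_on (a point): point on the upper face of the rocker's yellow-striped end, 22 mm from the pivot; moves with the rocker, about 140 mm above the bench when off, and falls by 9 mm to the on position
- remote: loose grey remote control, 0.4 to 0.85 kg, 160 mm long (its y) x 80 mm, 27 mm tall without keys, lying on the bench at any yaw; origin under its centre. Green start key on its +y half, red stop key on its -y half, each 40 mm from the centre.
- start (a joint): green start key (round, diameter 30 mm), m: 0 = up, 0.008 = fully down; spring key, about 2 N to start it moving and 6 N to push it fully down, comes up by itself
- start_top (a point): centre of the green key's upper face, 51 mm above the bench when up (the black collar round it, 46 mm across, ends 39 mm above the bench); moves with the key
- stop (a joint): red stop key, same as the green one, m: 0 = up, 0.008 = fully down
- stop_top (a point): centre of the red key's upper face, 51 mm above the bench
- tube_rack: loose blue tube rack, 200 x 75 mm, 91 mm tall with its white-capped tubes, at one side; origin under its centre
- jar: loose small jar, diameter 36 mm, 55 mm tall, standing in the gap between the pump and the remote; origin under its centre
- sample_bottle: loose amber bottle, diameter 64 mm, 160 mm tall, beyond the work; origin under its centre
- white_bottle: loose white bottle with blue cap, diameter 70 mm, 150 mm tall, beyond the work; origin under its centre
- beaker: loose glass beaker, diameter 70 mm, 95 mm tall, at the left side; origin under its centre
- dish: loose flat clear dish, diameter 90 mm, 16 mm tall, at the left side; origin under its centre
- spatula: loose spatula, 180 mm long, lying flat in the gap between the pump and the remote; origin at the underside
Things that resemble listed ones, but are neither listed nor needed, are in the scene too. Leave any turquoise look-alike of the remote alone.

How it is judged:
By the outcome, as a careful person would: the job done as asked, in the order asked, and still so for the second after the job is handed in, with the robot touching nothing.
It also fails if it takes over 45 s, if anything falls off the work surface, if the arm or the gripper's body presses on something with over 40 N, if the wrist force passes 120 N, or if a joint passes its speed limit or range.

## Working session

There is one attempt and no reset: what is moved stays moved. The work goes in short steps, Python scripts to look and compute and a tool call to move; the robot and the scene stay as the last step left them, time stands still between calls to the robot, and variables do not carry over. Pictures are saved under pics/ and viewed, and the job is handed in when it is done.

Besides the shell and the picture viewer there is one more tool, called as name(argument=value, ...) on one line, values as JSON. apply_moves: Moves the arm, as the interface text tells. Its arguments: {"type":"object","properties":{"delta_rot":{"type":"array"},"linear":{"type":"array"},"hand":{"type":"array"},"grip_force":{"type":"number"}},"required":["delta_rot","linear","hand"]}

```bash
mkdir -p pics; cat > h.py <<'E'
import numpy as np,cv2
from bench import env,camera,camera_params,order,models
def ray(cam,uv):
    p=camera_params(cam);K=np.array(p["camera_matrix"]);R=np.array(p["R"]);t=np.array(p["t"])
    d=R.T@np.linalg.inv(K)@np.array([uv[0],uv[1],1.]);return -R.T@t,d
def atz(cam,uv,z):
    c,d=ray(cam,uv);return c+d*(z-c[2])/d[2]
def proj(cam,X):
    p=camera_params(cam);q=np.array(p["camera_matrix"])@(np.array(p["R"])@np.array(X)+np.array(p["t"]));return q[:2]/q[2]
def tri(u1,u2):
    c1,d1=ray("top",u1);c2,d2=ray("side",u2)
    s=np.linalg.lstsq(np.c_[d1,-d2],c2-c1,rcond=None)[0]
    a=c1+d1*s[0];b=c2+d2*s[1];return (a+b)/2,np.linalg.norm(a-b)
E
python3 - <<'E'
from h import *
np.set_printoptions(precision=4,suppress=True)
for c in("top","side"):
    cv2.imwrite(f"pics/{c}0.png",camera(c))
    print(c,ray(c,(320,200)))
    for n in["pump","clamp_press","rocker_on","start_top","stop_top","remote","jar"]:
        print(n,[(np.round(r["uv"],1),round(r["conf"],2)) for r in models.pinpoint(c,n)])
print(env.sense())
E
```

```text
top (array([0.4124, 0.0066, 1.4871]), array([ 0.1336,  0.0112, -0.991 ]))
pump [(array([264.6, 222.5]), 0.8)]
clamp_press [(array([248.3, 225.5]), 0.59)]
rocker_on [(array([277. , 227.1]), 0.47)]
start_top [(array([344.1, 165.2]), 0.46), (array([374.9, 206.5]), 0.37), (array([380.3, 218.7]), 0.25)]
stop_top [(array([277.6, 223.7]), 0.64), (array([330.5, 149.8]), 0.56), (array([390.4, 227. ]), 0.48)]
remote [(array([338.2, 160.1]), 0.68), (array([381.8, 220.1]), 0.55), (array([249.2, 225. ]), 0.29)]
jar [(array([328.7, 201. ]), 0.46)]
side (array([0.3611, 0.7775, 0.7977]), array([ 0.2214, -0.7228, -0.6547]))
pump [(array([319.5, 281.9]), 0.76)]
clamp_press [(array([314.9, 258.1]), 0.72)]
rocker_on [(array([332.2, 230.6]), 0.67)]
start_top [(array([316.2, 223.8]), 0.65), (array([287.1, 189.4]), 0.58), (array([339.1, 180.4]), 0.45)]
stop_top [(array([360.5, 173.2]), 0.64), (array([263.5, 196.2]), 0.5)]
remote [(array([278.2, 202.8]), 0.85), (array([348.1, 190.1]), 0.73)]
jar [(array([315.3, 221.5]), 0.79)]
{'t': 0.8, 'joint_pos': array([ 1.1322,  0.2585,  1.535 , -0.    ,  1.348 , -0.2028]), 'joint_vel': array([ 0.0002,  0.001 ,  0.0002, -0.0001, -0.0007, -0.0009]), 'joint_torque': array([ -0.0009, -44.5868, -29.0873,  -0.    ,   0.0008,  -0.    ]), 'tcp_pos': array([0.1285, 0.5348, 0.2313]), 'orientation': array([ 0.1176,  0.9931, -0.    ,  0.    ]), 'wrist_force': array([-0.142 , -0.1944,  0.3745]), 'ft_torque': array([ 0.0059, -0.032 ,  0.0036]), 'width': 0.08556820482500672}
```

View pics/top0.png

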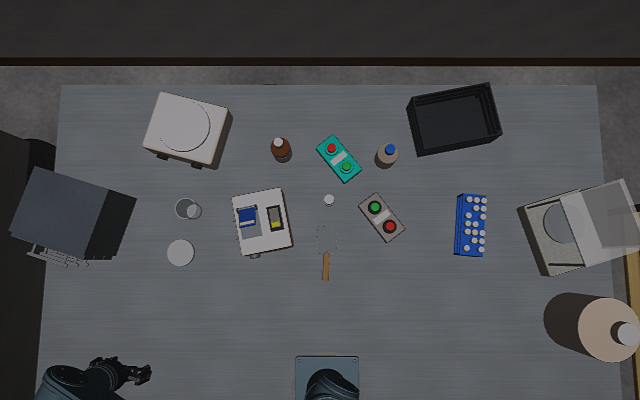

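View pics/side0.png

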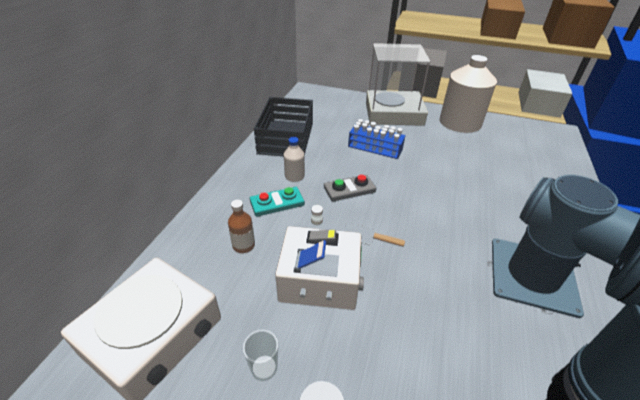

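```bash
python3 -c "
import cv2
a=cv2.imread('pics/top0.png')[130:260,220:420];cv2.imwrite('pics/topc.png',cv2.resize(a,None,fx=4,fy=4,interpolation=2))
a=cv2.imread('pics/side0.png')[150:310,240:420];cv2.imwrite('pics/sidec.png',cv2.resize(a,None,fx=3.7,fy=3.7,interpolation=2))"
```

```text
(no output)
```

View pics/topc.png

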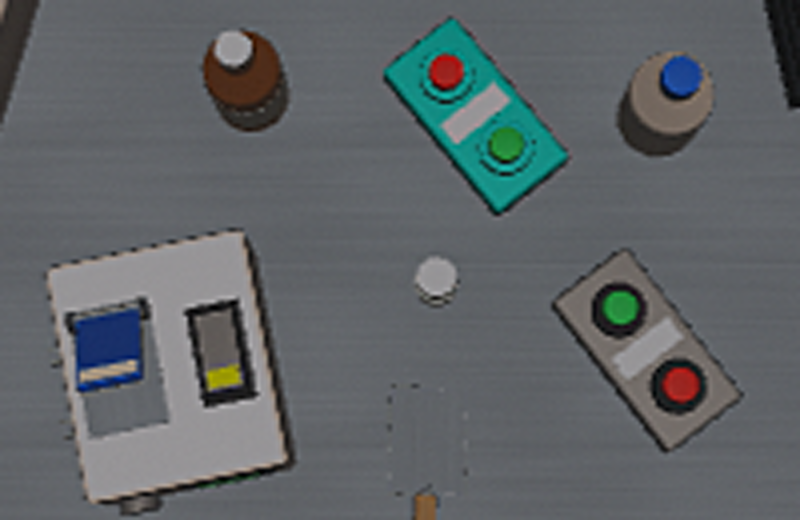

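View pics/sidec.png

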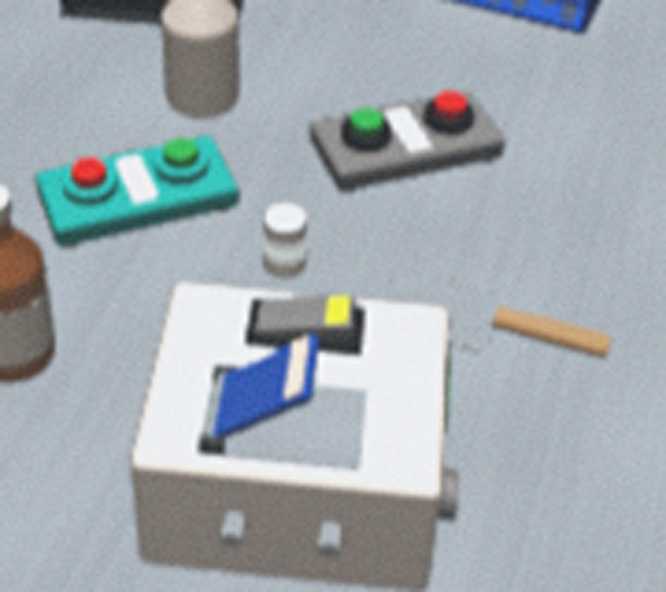

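Both views show the same layout. Green-key candidates are the turquoise look-alike at top (346,166) and side (289,191), and the grey remote at top (375,207) and side (339,183). I choose the grey one; its red key is at top (390,226). The pump stands left. Its open flap is at top (247,216), and the yellow stripe is at top (276,224) and side (332,233).

```bash
python3 - <<'E'
from h import *
np.set_printoptions(precision=4,suppress=True)
cr=lambda x,y:(220+x/4-.375,130+y/4-.375)
sr=lambda x,y:(240+x/3.7-.36,150+y/3.7-.36)
C=[atz("top",cr(*p),.12) for p in[(48,268),(243,230),(292,465),(90,500)]]
C=np.array(C);print(C,"sides",[np.linalg.norm(C[i]-C[(i+1)%4]) for i in range(4)])
S=np.array([atz("side",sr(*p),.12) for p in[(177,284),(449,307),(440,495),(136,465)]]);print("side corners",S,S.mean(0)) 
o=C.mean(0);ex=(C[0]+C[1]-C[2]-C[3])[:2];ex/=np.linalg.norm(ex)
ey0=(C[0]+C[3]-C[1]-C[2])[:2];ey0/=np.linalg.norm(ey0);
yaw1=np.arctan2(ex[1],ex[0]);yaw2=np.arctan2(-ey0[0],ey0[1]);print(o,yaw1,yaw2)
yaw=(yaw1+yaw2)/2;ex=np.array([np.cos(yaw),np.sin(yaw)]);ey=np.array([-ex[1],ex[0]])
P=lambda x,y,z:np.r_[o[:2]+ex*x+ey*y,z]
for n,X in dict(rock=P(-22*.92e-3,-.045,.14),piv=P(0,-.045,.13),hinge=P(.046,.04,.126),org=P(0,0,0)).items():print(n,X,proj("top",X),proj("side",X))
print("rocker atz",atz("top",(277,227.1),.14),atz("side",(332.2,230.6),.14),tri((277,227.1),(332.2,230.6)))
print("stripe",atz("top",cr(223,377),.14),atz("side",sr(339,310),.14))
print("clamp",atz("top",(248.3,225.5),.13),atz("side",(314.9,258.1),.13))
print("green",atz("top",cr(621,307),.051),atz("side",sr(368,120),.051),tri(cr(621,307),sr(368,120)))
print("red",atz("top",cr(682,385),.051),atz("side",sr(451,103),.051))
# bed centre
B=[atz("top",cr(*p),.122) for p in[(168,422),(90,437)]];print("bed free corners",B)
print("hinge ends",[atz("top",cr(*p),.13) for p in[(70,320),(148,304)]])
print("jar",atz("top",cr(437,278),.055))
E
```

```text
[[0.6065 0.3006 0.12  ]
 [0.6373 0.1474 0.12  ]
 [0.4528 0.1063 0.12  ]
 [0.4252 0.2623 0.12  ]] sides [np.float64(0.15630943688195167), np.float64(0.18897948207538534), np.float64(0.15850411114556995), np.float64(0.18525378951996438)]
side corners [[0.6365 0.1543 0.12  ]
 [0.4542 0.114  0.12  ]
 [0.4233 0.2675 0.12  ]
 [0.6025 0.3056 0.12  ]] [0.5291 0.2104 0.12  ]
[0.5305 0.2042 0.12  ] 0.21384913367587072 0.18672776535446672
rock [0.5196 0.156  0.14  ] [276.2757 223.8201] [331.6324 232.2425]
piv [0.5394 0.1601 0.13  ] [275.448  217.6973] [323.2695 234.291 ]
hinge [0.5676 0.2525 0.126 ] [246.2002 208.726 ] [299.3752 260.0474]
org [0.5305 0.2042 0.    ] [266.6901 223.8569] [320.0583 281.6301]
rocker atz [0.5095 0.1536 0.14  ] [0.5199 0.1502 0.14  ] (array([0.514 , 0.154 , 0.1443]), np.float64(0.009684021273981182))
stripe [0.5194 0.1588 0.14  ] [0.5193 0.1601 0.14  ]
clamp [0.5148 0.2438 0.13  ] [0.5346 0.2386 0.13  ]
green [ 0.5854 -0.1579  0.051 ] [ 0.5829 -0.1513  0.051 ] (array([ 0.5855, -0.1587,  0.045 ]), np.float64(0.0014281185645422614))
red [ 0.5214 -0.207   0.051 ] [ 0.5201 -0.1995  0.051 ]
bed free corners [array([0.4856, 0.203 , 0.122 ]), array([0.4738, 0.2633, 0.122 ])]
hinge ends [array([0.5642, 0.28  , 0.13  ]), array([0.577 , 0.2195, 0.13  ])]
jar [ 0.6085 -0.0064  0.055 ]
```

apply_moves(delta_rot=[[0,0,0.11],[0,0,0.11],[0,0,0.11],[0,0,0.11],[0,0,0],[0,0,0],[0,0,0],[0,0,0],[0,0,0],[0,0,0],[0,0,0],[0,0,0]], linear=[[26,-19,0],[26,-19,0],[26,-19,0],[26,-19,0],[26,-19,0],[26,-19,0],[26,-19,0],[26,-19,0],[26,-19,0],[26,-19,0],[26,-19,0],[26,-19,0]], hand=[1,1,1,1,1,1,1,1,1,1,1,1], grip_force=20)

```text
t: 1.8
tcp_pos: [0.4416, 0.3057, 0.2315]
orientation: [-0.102, 0.995, 0.0, 0.0]
wrist_force: [-0.5, 0.0, 0.1]
width: 0.0001
```

apply_moves(delta_rot=[[0,0,0],[0,0,0],[0,0,0],[0,0,0],[0,0,0]], linear=[[30,-21,0],[30,-21,0],[30,-21,0],[0,0,0],[0,0,0]], hand=[1,1,1,1,1])

```text
t: 2.22
tcp_pos: [0.5318, 0.2423, 0.2307]
orientation: [-0.1, 0.995, -0.0, -0.0]
wrist_force: [-0.5, 0.2, 0.0]
width: 0.0002
```

apply_moves(delta_rot=[[0,0,0],[0,0,0],[0,0,0],[0,0,0],[0,0,0],[0,0,0],[0,0,0],[0,0,0],[0,0,0],[0,0,0],[0,0,0]], linear=[[0,0,-15],[0,0,-15],[0,0,-10],[0,0,-8],[0,0,-8],[0,0,-8],[0,0,-8],[0,0,-8],[0,0,-8],[0,0,-8],[0,0,0]], hand=[1,1,1,1,1,1,1,1,1,1,1])

```text
t: 3.13
tcp_pos: [0.5296, 0.2435, 0.1334]
orientation: [-0.102, 0.995, -0.0, -0.001]
wrist_force: [1.2, -0.9, -0.2]
width: 0.0003
```

apply_moves(delta_rot=[[0,0,0],[0,0,0],[0,0,0]], linear=[[0,0,-2],[0,0,-1.5],[0,0,0]], hand=[1,1,1])

```text
t: 3.38
tcp_pos: [0.5304, 0.2437, 0.1316]
orientation: [-0.102, 0.995, -0.0, -0.0]
wrist_force: [0.6, 0.3, 0.9]
width: -0.0001
```

apply_moves(delta_rot=[[0,0,0],[0,0,0],[0,0,0]], linear=[[0,0,-1],[0,0,-1],[0,0,0]], hand=[1,1,1])

```text
t: 3.63
tcp_pos: [0.5306, 0.2438, 0.13]
orientation: [-0.102, 0.995, -0.0, 0.0]
wrist_force: [-1.4, -0.8, 2.2]
width: 0.0001
```

```bash
python3 - <<'E'
from h import *
a=camera("side")[200:320,240:420];cv2.imwrite("pics/s1.png",cv2.resize(a,None,fx=4,fy=4,interpolation=2))
print(env.sense()["wrist_force"],env.sense()["tcp_pos"])
E
```

```text
[ 0.10056659 -0.89706401  2.33450531] [0.53053953 0.24377704 0.130034  ]
```

View pics/s1.png

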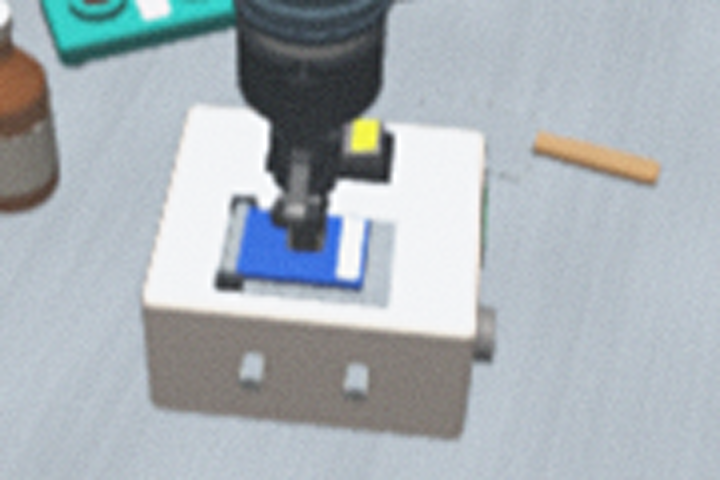

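The picture shows the finger on the middle of the flap (crop 305,240), which is nearly flat. I'll press until the force rises against the bed.

apply_moves(delta_rot=[[0,0,0],[0,0,0],[0,0,0],[0,0,0]], linear=[[0,0,-1],[0,0,-1],[0,0,-1],[0,0,0]], hand=[1,1,1,1])

```text
t: 4.02
tcp_pos: [0.5306, 0.2438, 0.1297]
orientation: [-0.102, 0.995, -0.0, 0.001]
wrist_force: [-7.6, -2.1, 18.9]
width: 0.0
```

apply_moves(delta_rot=[[0,0,0],[0,0,0],[0,0,0],[0,0,0],[0,0,0],[0,0,0],[0,0,0]], linear=[[0,0,13],[0,0,20],[0,0,20],[-6,-29,0],[-6,-29,0],[-6,-29,0],[0,0,0]], hand=[1,1,1,1,1,1,1])

```text
t: 4.6
tcp_pos: [0.5117, 0.153, 0.1797]
orientation: [-0.101, 0.995, -0.001, -0.0]
wrist_force: [-0.5, 0.4, 0.3]
width: -0.0004
```

```bash
python3 - <<'E'
from h import *
a=camera("side")[200:320,240:420];cv2.imwrite("pics/s2.png",cv2.resize(a,None,fx=4,fy=4,interpolation=2))
a=camera("top")[150:280,200:340];cv2.imwrite("pics/t2.png",cv2.resize(a,None,fx=4,fy=4,interpolation=2))
print(env.sense()["wrist_force"],env.sense()["tcp_pos"])
E
```

```text
[ 0.80268195  0.2642279  -0.06982616] [0.51269608 0.1560772  0.17993624]
```

View pics/s2.png

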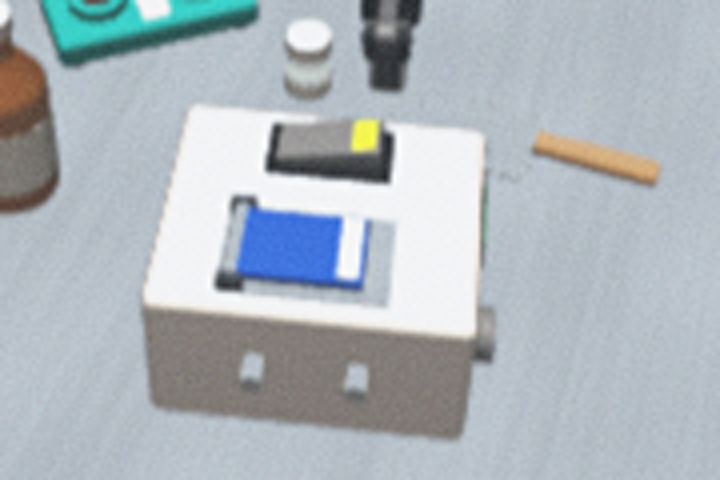

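The flap lies flat (crop 300,245) and the stripe is raised (crop 367,135). Pressing the rocker next.

apply_moves(delta_rot=[[0,0,0],[0,0,0],[0,0,0],[0,0,0],[0,0,0],[0,0,0],[0,0,0],[0,0,0]], linear=[[0,2,-10],[0,0,-13],[0,0,-10],[0,0,-4],[0,0,-3],[0,0,-3],[0,0,-3],[0,0,0]], hand=[1,1,1,1,1,1,1,1])

```text
t: 5.37
tcp_pos: [0.5125, 0.159, 0.1335]
orientation: [-0.102, 0.995, 0.0, -0.0]
wrist_force: [-0.4, -0.5, 0.6]
width: -0.0001
```

apply_moves(delta_rot=[[0,0,0],[0,0,0],[0,0,0]], linear=[[0,0,-1],[0,0,-1],[0,0,0]], hand=[1,1,1])

```text
t: 5.62
tcp_pos: [0.5127, 0.1588, 0.132]
orientation: [-0.102, 0.995, 0.0, 0.0]
wrist_force: [-0.3, 0.1, 1.4]
width: -0.0001
```

apply_moves(delta_rot=[[0,0,0],[0,0,0],[0,0,0]], linear=[[0,0,-1],[0,0,-1],[0,0,0]], hand=[1,1,1])

```text
t: 5.87
tcp_pos: [0.5128, 0.1589, 0.1313]
orientation: [-0.102, 0.995, 0.0, 0.001]
wrist_force: [-4.4, 0.7, 10.9]
width: -0.0001
```

apply_moves(delta_rot=[[0,0,0],[0,0,0],[0,0,0]], linear=[[0,0,-1],[0,0,-1],[0,0,0]], hand=[1,1,1])

```text
t: 6.12
tcp_pos: [0.5128, 0.1589, 0.1309]
orientation: [-0.102, 0.995, -0.0, 0.001]
wrist_force: [-9.0, -1.3, 21.6]
width: -0.0001
```

apply_moves(delta_rot=[[0,0,0],[0,0,0],[0,0,0],[0,0,0],[0,0,0],[0,0,0],[0,0,0]], linear=[[0,0,14],[0,0,20],[0,0,20],[7,-31,0],[7,-31,0],[7,-31,0],[0,0,0]], hand=[1,1,1,1,1,1,1])

```text
t: 6.7
tcp_pos: [0.5353, 0.0608, 0.1821]
orientation: [-0.1, 0.995, -0.002, 0.001]
wrist_force: [0.2, -0.5, 0.6]
width: 0.0002
```

```bash
python3 - <<'E'
from h import *
a=camera("side")[160:310,240:420];cv2.imwrite("pics/s3.png",cv2.resize(a,None,fx=4,fy=4,interpolation=2))
a=camera("top")[130:280,220:420];cv2.imwrite("pics/t3.png",cv2.resize(a,None,fx=4,fy=4,interpolation=2))
print(env.sense()["wrist_force"],env.sense()["tcp_pos"])
E
```

```text
[ 0.07658019  0.18993678 -0.70490273] [0.53382947 0.06456392 0.18173422]
```

View pics/s3.png

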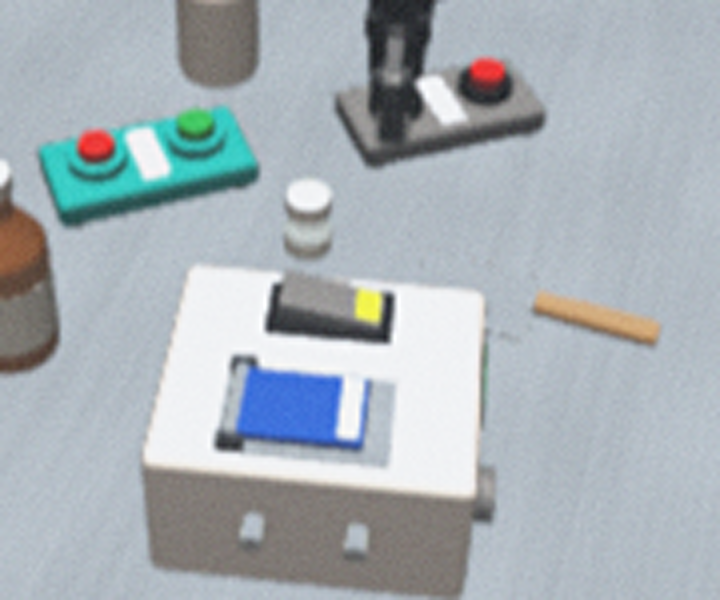

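View pics/t3.png

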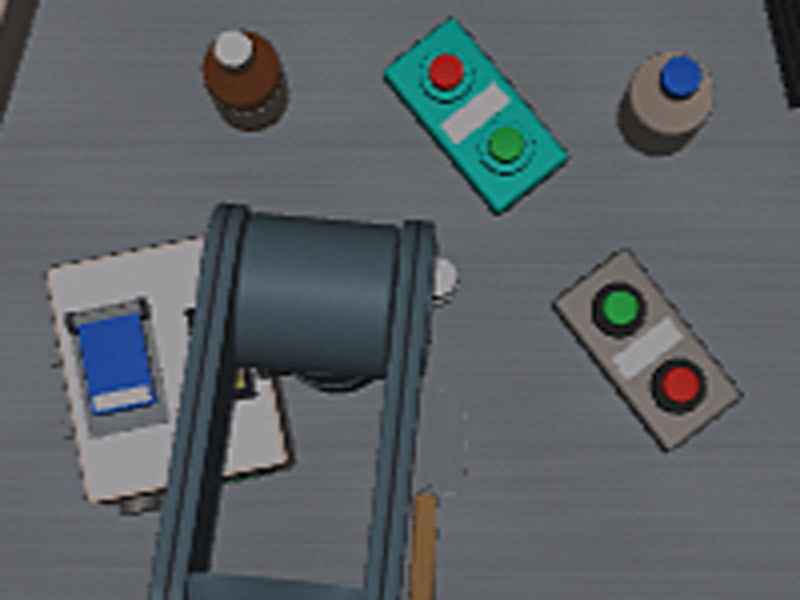

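The rocker has tipped: the stripe is down (crop 368,305) and the far end is up. The flap is flat. The remote hasn't moved (green still at top crop 620,307). I'll measure the rocker tilt from this picture.

```bash
python3 - <<'E'
from h import *
np.set_printoptions(precision=1,suppress=True)
o=np.array([.5298,.2073]);yaw=.205;ex=np.array([np.cos(yaw),np.sin(yaw)]);ey=np.array([-ex[1],ex[0]])
for im,off,A in(("pics/s2.png",200,(-.2,0,.2)),("pics/s3.png",160,(.2,.1,0))):
  g=cv2.imread(im)
  for k,a in enumerate(A):
    for s in(-.032,.032):
      for w in(-.015,.015):
        # face 5.5mm above pivot; tilt a>0 => -x end down
        x=s*np.cos(a)-.0055*np.sin(a);z=.13+s*np.sin(a)+.0055*np.cos(a)
        X=np.r_[o+ex*x+ey*(-.045+w),z];u=proj("side",X);u=((u-[240,off])*4+1.5).astype(int)
        cv2.circle(g,tuple(map(int,u)),2,[(0,0,255),(0,255,0),(255,0,255)][k],-1)
  cv2.imwrite(im.replace(".png","o.png"),cv2.resize(g[(60 if off==200 else 230):(60 if off==200 else 230)+140,240:440],None,fx=3,fy=3))
E
python3 -c "
import cv2,numpy as np
cv2.imwrite('pics/cmp.png',np.vstack([cv2.imread('pics/s2o.png')[:290],cv2.imread('pics/s3o.png')[:300]]))"
```

```text
(no output)
```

View pics/cmp.png

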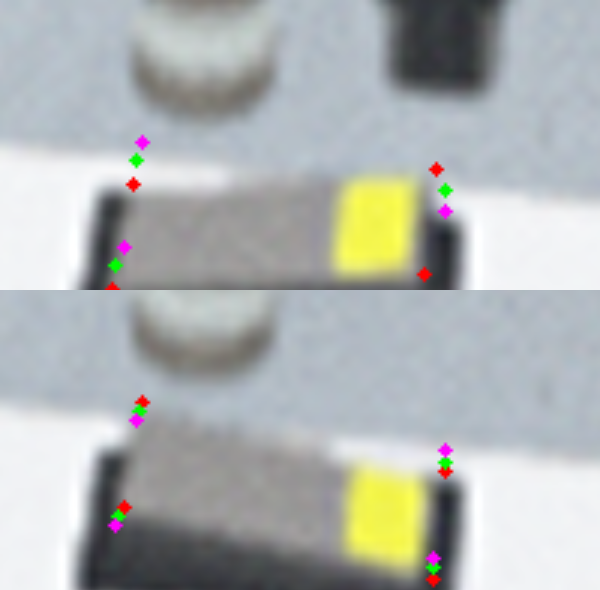

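The observed rocker slope (0.228) matches the fully-on model (0.231), against 0.17 for half-on, so it is fully on. Now the green key on the grey remote.

apply_moves(delta_rot=[[0,0,0],[0,0,0],[0,0,0],[0,0,0],[0,0,0],[0,0,0],[0,0,0],[0,0,0],[0,0,0]], linear=[[7,-31,0],[7,-31,0],[7,-31,0],[7,-31,0],[7,-31,0],[7,-31,0],[7,-31,0],[1,-3,0],[0,0,0]], hand=[1,1,1,1,1,1,1,1,1])

```text
t: 7.55
tcp_pos: [0.5838, -0.155, 0.1813]
orientation: [-0.101, 0.995, 0.0, -0.0]
wrist_force: [-0.2, 0.6, 0.5]
width: 0.0001
```

apply_moves(delta_rot=[[0,0,0],[0,0,0],[0,0,0],[0,0,0],[0,0,0],[0,0,0]], linear=[[0,0,-20],[0,0,-30],[0,0,-30],[0,0,-20],[0,0,-10],[0,0,0]], hand=[1,1,1,1,1,1])

```text
t: 8.05
tcp_pos: [0.5817, -0.1515, 0.0693]
orientation: [-0.103, 0.995, 0.002, -0.002]
wrist_force: [0.2, -0.2, 0.1]
width: -0.0
```

```bash
python3 - <<'E'
from h import *
a=camera("side")[140:240,270:420];cv2.imwrite("pics/s4.png",cv2.resize(a,None,fx=5,fy=5,interpolation=2))
print(env.sense()["wrist_force"],env.sense()["tcp_pos"],proj("side",env.sense()["tcp_pos"]))
E
```

```text
[ 0.18587119  0.01692437 -0.74229647] [ 0.58296368 -0.15242787  0.07123907] [339.53612832 176.86356211]
```

View pics/s4.png

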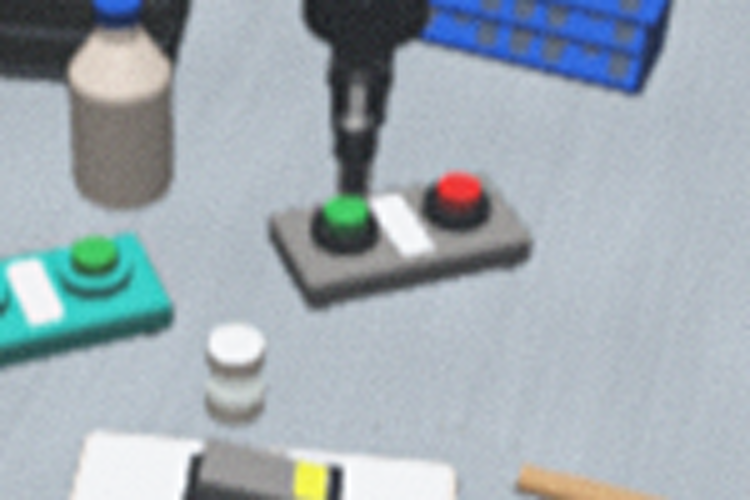

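The fingertip is above the grey remote's green key (crop 347,210) and clear of red (460,188). I'll press slowly.

apply_moves(delta_rot=[[0,0,0],[0,0,0],[0,0,0],[0,0,0],[0,0,0],[0,0,0]], linear=[[0,0,-8],[0,0,-7],[0,0,-4],[0,0,-3],[0,0,-2],[0,0,0]], hand=[1,1,1,1,1,1])

```text
t: 8.6
tcp_pos: [0.5836, -0.1542, 0.048]
orientation: [-0.102, 0.995, 0.0, 0.0]
wrist_force: [-0.2, 0.7, 3.2]
width: -0.0003
```

apply_moves(delta_rot=[[0,0,0],[0,0,0],[0,0,0],[0,0,0]], linear=[[0,0,-2],[0,0,-2],[0,0,-1],[0,0,0]], hand=[1,1,1,1])

```text
t: 8.93
tcp_pos: [0.5837, -0.1542, 0.0432]
orientation: [-0.102, 0.995, -0.0, 0.0]
wrist_force: [-0.9, 1.3, 5.7]
width: 0.0003
```

apply_moves(delta_rot=[[0,0,0],[0,0,0],[0,0,0]], linear=[[0,0,-1],[0,0,-1],[0,0,0]], hand=[1,1,1])

```text
t: 9.18
tcp_pos: [0.5838, -0.1543, 0.0429]
orientation: [-0.102, 0.995, -0.0, 0.001]
wrist_force: [-5.2, 2.3, 16.1]
width: 0.0002
```

apply_moves(delta_rot=[[0,0,0],[0,0,0],[0,0,0],[0,0,0],[0,0,0],[0,0,0],[0,0,0],[0,0,0],[0,0,0],[0,0,0]], linear=[[0,0,3],[0,0,8],[0,0,20],[0,0,30],[0,0,30],[0,0,30],[0,0,30],[-30,0,0],[-30,0,0],[0,0,0]], hand=[1,1,1,1,1,1,1,1,1,1])

```text
t: 10.02
tcp_pos: [0.5185, -0.1533, 0.1916]
orientation: [-0.102, 0.995, 0.001, -0.002]
wrist_force: [-1.0, -0.5, -0.4]
width: -0.0002
```

```bash
python3 - <<'E'
from h import *
b=camera("side")
a=b[150:310,240:420];cv2.imwrite("pics/s5.png",cv2.resize(a,None,fx=3.7,fy=3.7,interpolation=2))
cv2.imwrite("pics/t5.png",camera("top"))
print(env.sense()["wrist_force"],env.sense()["tcp_pos"])
E
```

```text
[0.08478575 0.78981517 0.55337409] [ 0.52269146 -0.15434309  0.19202618]
```

View pics/s5.png

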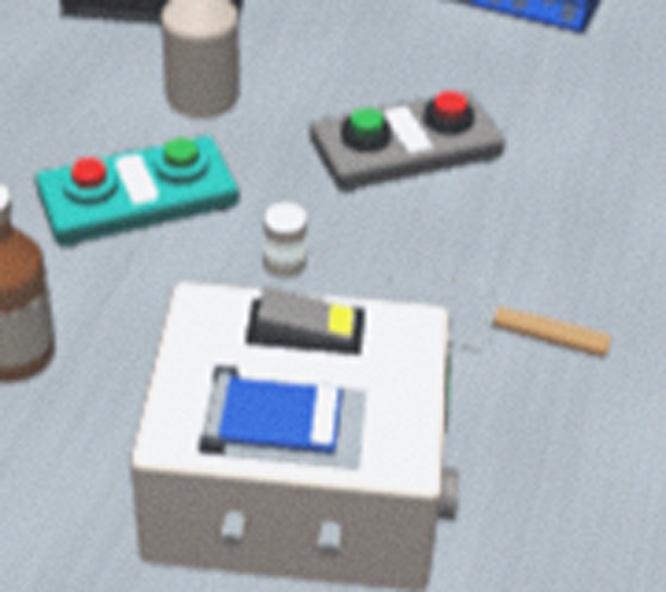

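View pics/t5.png

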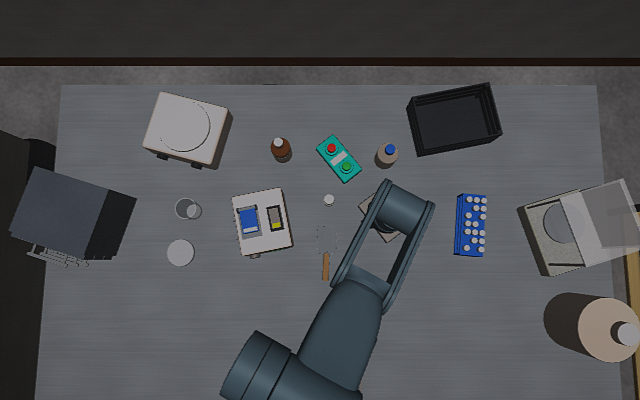

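The flap is flat, the rocker is on, and the green key is back up (side crop 368,120). The remote and the other things are at the same pixels as at the start. Handing in.

```bash
python3 -c "
from bench import order
print(order.hand_in())"
```

```text
the job is handed in; nothing more can be done
None
```

The pump start sequence is done in the order asked, with closed fingers, and I handed it in about 10 s into the 45 s limit.

- **Flap:** I pushed it down until it met its bed, with the wrist force at 19 N and the finger at z 0.1297. The picture shows it lying flat.
- **Rocker:** I pressed the striped end to its stop, at 22 N and z 0.131. Its slope in the picture is 0.228, against 0.231 for the fully-on model.
- **Green key:** I pressed it on the grey remote to its stop, at 16 N and z 0.043 (about 8 mm of travel), then released it straight up. It is up again.

The red key and the turquoise look-alike were never touched. In the last pictures, everything visible is where it started, with the robot clear of it. The arm hid part of the remote in the last top view, but the side view shows it unmoved.

Two checks disagreed slightly. The two cameras placed the green key and the pump about 6 mm apart in y, so I aimed between them. The network's rocker point was also up to about 10 mm off, so I used the point measured from the picture instead.

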